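# Shut off the bench lift's air and build up the carton column on it

## Robot

A 6-joint arm with a two-finger parallel gripper is mounted at the origin on the work surface. World frame = base frame: x ahead of the robot, y to its left, z up, the work surface at z = 0. Lengths are in mm, angles in degrees, forces in N, time in s.
With the tool pointing down it reaches from about 350 to 850 mm from the base axis. Payload 8.1 kg.
Tool frame: the origin (TCP) lies at the very end of the fingers, on their centre line; the grasp point (between the pads) lies 19 mm behind it; z points along the fingers, y is the line along which they close (so a half turn about z gives the same grasp; the last joint's range is limited). The gripper opens to 85 mm and grips with 20 to 120 N. Pads are 22 mm wide; open, the fingers measure 114 mm over their backs; the gripper's body (76 mm by 85 mm) begins 54 mm behind the grasp point. The pads swing forward as they close: fully open they stand 13 mm farther back than shut.
Start: joints at [64.263, 7.471, 85.268, -0, 87.261, -4.893], TCP at [213.476, 560.744, 231.292] pointing down, gripper open.
Joint ranges: [-169.43, 169.43], [-51.17, 129.36], [1.28, 143.12], [-76.62, 256.62], [0, 156.53], [-152.29, 152.29]. Speed limits (degrees/s): [136.94, 136.94, 159.86, 180, 180, 180].

## Interface

Orientations are given as [roll, pitch, yaw] about the fixed x, y, z axes, in that order (R = Rz(yaw) Ry(pitch) Rx(roll)).
In Python, from bench import sense, eyes, job, models gives the robot as it stands. The module is installed in compiled form; this text tells all that it offers.
- The arm moves only by the tool apply_moves, never from a script. Its argument "rows" is a list of rows, each a list of 6 numbers: the shift along the tool's x, y, z in mm, then the turn, a rotation vector about the tool's x, y, z in rad. In form: [[dx, dy, dz, rx, ry, rz], ...]. A call has exactly 5 rows; each row shifts and turns the commanded pose from where the row before left it, along the tool's axes as they then stand; what a row does not reach is not made up. A row lasts 1/8 s, in which the tool goes at most 62.5 mm and 10.7 degrees, less where a joint would pass 70% of its speed; a pose out of reach is approached as far as the arm can. A call is refused whole if a number of a shift passes 62.5 or a number of a turn 0.188, either way. A call with a gripper value outside its range is refused whole. "fingers" is the finger opening in mm, from 0 to 85.4, set as the call begins (left out, the last holds). The fingers move at their own pace and stop on an object; "grip_force" is the grip in N (left out, the last holds). Time passes only in rows, so rows that do not move let the fingers close, or fill a call up. It gives the time, the measured TCP pose, the force, the opening and the grip force at its end, in the units of the state.
- sense(): the state, without advancing time (a new reading comes with each control period).
- eyes.snapshot(name): name is "side" or "top" or "wrist"; returns (picture, depth): 384x512x3 uint8, red, green, blue; 384x512 float32, mm along the optical axis (not along the pixel's ray), 0 where there is no reading.
- eyes.get_calibration(name): a dict with "intrinsics" (3x3 intrinsics, pixels), "R" (3x3) and "t" (3): a world point X has camera coordinates R X + t; the wrist camera has in their place "mount" (4x4, takes a point from camera to tool coordinates, whose origin is the TCP and whose axes are the flange's). Camera axes: x right, y down, z forward; pixel columns grow to the right and rows downward; lengths in mm; the calibration is good to about 2 mm. A picture is of the moment at which its call begins: read the wrist's pose just before it. get_calibration takes no time and is no camera call.
- job.hand_in(): hands the job in; it is judged then, once.
Trained networks look in the newest picture that a camera, given by its name, has taken for a name from the list of things; names that differ only in an ending like _2 or _b are one class to them, and where a whole thing is asked for, a point or a joint stands for the part that bears it (a point fixed in the world has none). Each returns a list of dicts, best first, with "confidence" (0 to 1); they miss things now and then, are a little off and sometimes report something else, mostly with a low value. They report only what shows in the picture. A call takes as long as a camera call. They do not tell look-alikes from the thing itself.
- models.boxes_of(name, camera): "xyz" ([x, y, z] in mm, in world coordinates, good to about 4 mm: the middle of the surface that is visible of it).
- models.cut_out(name, camera): "pixels" (384x512 bool, what is visible of it).
- models.place_of(name, camera): "xyz" ([x, y, z] in mm, in world coordinates, good to about 4 mm: a listed point, or the origin of a listed thing).
The state is a dict: "time": time; "joint_pos": joint angles; "qd": joint speeds; "joint_efforts": joint torques, N m; "tool_pos": TCP position; "tcp_rot": TCP orientation; "ft_force": force on the tool from outside, world axes, zero at the start; "wrist_torque": the same for the moment, N m; "finger_gap": finger opening in mm; "grip_force": force on a finger pad.
Only numpy, scipy, OpenCV 4.12 (cv2) and the standard library are available. Lean on these libraries where they do the work, as an engineer would, in place of code of your own. Each camera call takes 0.05 s, during which the arm holds its last target. There are 200 camera calls.

## Task

Before loading the small bench air lift, first shut its air valve: swing the lever handle a quarter turn, fully home against its stop, so that it points straight across the pipe towards the robot's side. Then build up the column on the lift: set the larger of the two hardware cartons lying on the bench squarely on the carton already there, and the smaller of the two squarely on top of that, each centred, long side along long side, and set down gently, not dropped. Leave the bottom carton where it stands, the valve shut, and the flat square carton and all other things on the bench undisturbed.

Things in the scene. Friction and masses are not known exactly. Their poses are not given: they have to be found in the camera images.
- cock (a joint): angle of the air valve's lever handle about its upright axis: 0 = fully open (handle along the pipe, pointing away from the lift platform, the lift's +y), grows anticlockwise seen from above, 1.571 = shut at the hard stop (handle across the pipe, pointing along the lift's -x, to the robot's side). Stands at 0 to 0.45 at the start and stays where it is left; about 0.2 N m to turn
- handle_grip (a point): middle of the handle's black plastic grip, 70 mm out from the valve's axis; its y axis points outward along the handle, z up. The grip is a bar 68 mm long, 16 mm wide, 16 mm high, its centre 102 mm above the bench; it reaches from 32 to 100 mm from the axis. The top of the steel pipe that lies under it in the open position is at 55 mm (its round elbow, 75 mm beyond the axis, at 59 mm)
- valve_axis (a point): point on the upright axis of the valve handle, at the height of the handle's centre (102 mm above the bench); its x and y axes are those of the lift. Brass valve body below, 170 mm from the platform's centre along the lift's +y
- platform (a point): centre of the top face of the lift's dark steel platform, 160 (x) x 130 (y) mm, 70 mm above the bench; its axes are those of the lift. The lift is fixed to the bench, and its platform stays at this height throughout
- bottom_c (a point): closed plain cardboard carton with a tape strip and blank paper labels, 110 long (its x axis) x 76 wide (y) x 50 mm high (z), about 0.9 kg; this point is its centre, half-way up. It is loose and stands on the platform, near its centre
- larger_c (a point): closed plain cardboard carton with a tape strip and blank paper labels, 92 long (its x axis) x 58 wide (y) x 44 mm high (z), about 0.5 kg; this point is its centre, half-way up. Starts lying on the bench; it goes on the bottom carton
- smaller_c (a point): closed plain cardboard carton with a tape strip and blank paper labels, 70 long (its x axis) x 42 wide (y) x 36 mm high (z), about 0.3 kg; this point is its centre, half-way up. Starts lying on the bench; it goes on the larger carton
- flat_c (a point): bystander: flat square cardboard carton, 80 x 80 x 22 mm high, lying on the bench; its centre. Not part of the column
- jar: bystander: small round glass jar, 48 mm across, 36 mm high; origin at the centre of its underside
- can: bystander: plain steel can standing upright, 60 mm across, 120 mm high; origin at the centre of its underside
- wrench: bystander: steel wrench 200 mm long, lying flat along its x axis; origin at the middle of its underside
- hammer: bystander: hammer lying flat along its x axis, about 260 mm long; origin near the middle of its underside
- socket: bystander: round steel wrench socket standing upright, 32 mm across, 34 mm high; origin at the centre of its underside
Mind the look-alikes: they are no part of the job. What is shaped like the part that bears smaller_c but pink or purple is not meant. What is shaped like the part that bears larger_c but purple is not meant.

How it is judged (in metres and radians):
On the way, in this order (a step that is already met when the one before it is completed fails the run):
1. the air valve is shut, its handle at the stop across the pipe (value of joint cock above 1.48 rad), for 0.2 s.
2. the larger carton stands squarely on the bottom one, let go, the valve still shut (horizontal distance between larger_c and bottom_c below 0.01 m and z of larger_c in the frame of bottom_c between 0.043 and 0.051 m and angle between the x axis of larger_c and the x axis of bottom_c, either way round below 0.14 rad and angle between larger_c's own z axis and vertical below 0.06 rad and value of joint cock above 1.48 rad and contact force between the fingers and larger below 0.1 N), for 0.2 s.
3. the smaller carton stands squarely on the larger one, let go (horizontal distance between smaller_c and larger_c below 0.01 m and z of smaller_c in the frame of larger_c between 0.036 and 0.044 m and angle between the x axis of smaller_c and the x axis of larger_c, either way round below 0.14 rad and angle between each of smaller_c, larger_c's own z axis and vertical below 0.06 rad and horizontal distance between larger_c and bottom_c below 0.01 m and z of larger_c in the frame of bottom_c between 0.043 and 0.051 m and angle between the x axis of larger_c and the x axis of bottom_c, either way round below 0.14 rad and value of joint cock above 1.48 rad and contact force between the fingers and smaller below 0.1 N), for 0.2 s.
At the end, for the whole second after the job is handed in: Valve within 0.09 rad of its shut stop; bottom carton upright within 15 mm of its start; larger carton flat on it, smaller flat on the larger, each centred within 10 mm and its long side within 0.14 rad of the carton below (either way round); all at rest (value of joint cock above 1.48 rad and horizontal distance between larger_c and bottom_c below 0.01 m and z of larger_c in the frame of bottom_c between 0.043 and 0.051 m and angle between the x axis of larger_c and the x axis of bottom_c, either way round below 0.14 rad and angle between each of larger_c, smaller_c, bottom_c's own z axis and vertical below 0.06 rad and horizontal distance between smaller_c and larger_c below 0.01 m and z of smaller_c in the frame of larger_c between 0.036 and 0.044 m and angle between the x axis of smaller_c and the x axis of larger_c, either way round below 0.14 rad and distance of bottom_c from where it was at the start of the episode below 0.015 m and linear speed of each of bottom, larger, smaller below 0.02 m/s); the robot touches nothing.
It fails at once if the larger carton is let fall: free in the air more than 20 mm above where it is to stand (z of larger_c in the frame of platform above 0.092 m and contact force between larger and anything else below 0.02 N).
It fails at once if the smaller carton is let fall: free in the air more than 20 mm above where it is to stand (z of smaller_c in the frame of platform above 0.132 m and contact force between smaller and anything else below 0.02 N).
It fails at once if the bottom carton is shoved more than 25 mm (distance of bottom_c from where it was at the start of the episode above 0.025 m).
It fails at once if the flat carton, jar, can, wrench, hammer or socket is moved more than 25 mm (distance of any of flat_c, jar, can, wrench, hammer, socket from where it was at the start of the episode above 0.025 m).
It also fails if it takes over 72 s, if anything falls off the work surface, if the arm or the gripper's body presses on something with over 40 N, if the wrist force passes 120 N, or if a joint passes its speed limit or range.

## Working session

There is one attempt and no reset: what is moved stays moved. The work goes in short steps, Python scripts to look and compute and a tool call to move; the robot and the scene stay as the last step left them, time stands still between calls to the robot, and variables do not carry over. Pictures are saved under pics/ and viewed, at most 10 in all, crops included, and the job is handed in when it is done.

Besides the shell and the picture viewer there is one more tool, called after "Emit:" as a command line: name --pt "numbers of a row" for each row, then --argument value for the rest. apply_moves: Moves the arm, as the interface text tells. Its arguments: {"type":"object","properties":{"rows":{"type":"array"},"fingers":{"type":"number"},"grip_force":{"type":"number"}},"required":["rows"]}

```bash
mkdir -p pics; cat > h.py <<'E'
import numpy as np, cv2
from bench import sense, eyes, job, models
def save(n,img): cv2.imwrite('pics/'+n+'.png',img[:,:,::-1])
def cloud(name,depth,c=None,st=None):
    c=c or eyes.get_calibration(name); K=np.array(c['intrinsics'])
    v,u=np.indices(depth.shape); z=depth
    P=np.stack([(u-K[0,2])*z/K[0,0],(v-K[1,2])*z/K[1,1],z],-1)
    return (P-np.array(c['t']))@np.array(c['R'])
E
python3 - <<'E'
from h import *
s=sense(); print({k:np.round(v,2) for k,v in s.items()})
for n in ('top','side'):
    p,d=eyes.snapshot(n); save(n+'0',p)
    for x in ['handle_grip','valve_axis','platform','bottom_c','larger_c','smaller_c','flat_c','jar','can','wrench','hammer','socket']:
        print(n,x,[(np.round(q['xyz']),round(q['confidence'],2)) for q in models.place_of(x,n)][:3])
E
```

```text
{'time': np.float64(0.0), 'joint_pos': array([64.26,  7.52, 85.33,  0.  , 87.26, -4.89]), 'qd': array([ 0.02, -0.01, -0.  ,  0.07,  0.08,  0.07]), 'joint_efforts': array([-0.000e+00, -5.694e+01, -5.006e+01, -0.000e+00,  1.000e-02,
       -0.000e+00]), 'tool_pos': array([213.22, 560.23, 230.21]), 'tcp_rot': array([-1.7989e+02, -1.0000e-02,  1.5916e+02]), 'ft_force': array([ 0.18, -1.01,  0.17]), 'wrist_torque': array([-0.04,  0.  , -0.01]), 'grip_force': np.float64(0.0), 'finger_gap': np.float64(85.11)}
top handle_grip [(array([561., 311., 103.]), 0.45)]
top valve_axis [(array([574., 241., 104.]), 0.55)]
top platform [(array([553.,  70.,  68.]), 0.84)]
top bottom_c [(array([550.,  80.,  92.]), 0.58)]
top larger_c [(array([ 465., -565.,   18.]), 0.74), (array([ 514., -431.,   24.]), 0.59)]
top smaller_c [(array([ 348., -371.,   23.]), 0.79), (array([ 490., -254.,   20.]), 0.66), (array([ 383., -259.,   19.]), 0.65)]
top flat_c [(array([ 616., -258.,   10.]), 0.72)]
top jar [(array([ 502., -153.,   -0.]), 0.45)]
top can [(array([ 760., -120.,    2.]), 0.75)]
top wrench [(array([358.,  -
[... 277 characters left out ...]
ottom_c [(array([550.,  79.,  98.]), 0.91)]
side larger_c [(array([ 462., -564.,   20.]), 0.8), (array([ 516., -427.,   20.]), 0.56)]
side smaller_c [(array([ 384., -262.,   19.]), 0.86), (array([ 488., -254.,   18.]), 0.76), (array([ 348., -368.,   22.]), 0.7)]
side flat_c [(array([ 617., -258.,   11.]), 0.65), (array([577., 239., 104.]), 0.31)]
side jar [(array([357.,   0.,   7.]), 0.74), (array([ 504., -156.,   -1.]), 0.72), (array([ 384., -261.,   16.]), 0.47)]
side can [(array([ 767., -124.,   -4.]), 0.57)]
side wrench [(array([357.,  -0.,   4.]), 0.9)]
side hammer [(array([750., 101.,  -2.]), 0.56), (array([ 764., -123.,   -5.]), 0.35)]
side socket [(array([ 707., -335.,    2.]), 0.8)]
```

View pics/top0.png

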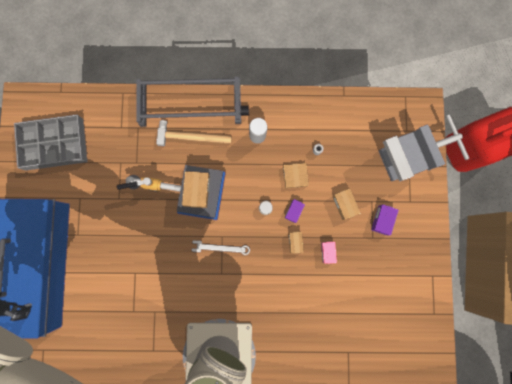

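```bash
python3 - <<'E'
from h import *
cols={}
def fit(x,n,p,W,zlo,zhi,m):
    pts=W[m]; ok=(pts[:,2]>zlo)&(pts[:,2]<zhi); q=pts[ok]
    r=cv2.minAreaRect(q[:,:2].astype(np.float32)); return np.round(r[0],1),np.round(r[1],1),round(r[2],1),np.round(np.median(q[:,2]),1),np.median(p[m][ok],0),len(q)
for n in ('top','side'):
    p,d=eyes.snapshot(n); W=cloud(n,d)
    for x,lo,hi in [('larger_c',38,50),('smaller_c',30,42),('bottom_c',112,128),('platform',65,76),('handle_grip',104,116),('flat_c',16,30)]:
        for q in models.cut_out(x,n)[:3]:
            m=q['pixels']&(d>0)
            try: print(n,x,round(q['confidence'],2),*fit(x,n,p,W,lo,hi,m))
            except Exception as e: print(n,x,'err',m.sum())
E
```

```text
top larger_c 0.88 [ 515.4 -432.1] [91.4 58.6] 22.1 45.0 [210. 161. 107.] 439
top larger_c 0.78 [ 463.8 -564.4] [59.6 91.9] 71.8 44.5 [147.  77. 181.] 450
top larger_c 0.31 [573.2 225.2] [176.4  33. ] 81.4 48.5 [181.5 155.5 139.5] 42
top smaller_c 0.82 [ 384.  -258.4] [67.4 41.3] 0.6 36.2 [207. 159. 108.] 229
top smaller_c 0.6 [ 351.3 -370.5] [67.4 41.2] 1.2 36.8 [245. 163. 195.] 247
top smaller_c 0.57 [ 489.9 -254.4] [41.  67.7] 64.1 36.6 [149.  78. 183.] 221
top bottom_c 0.61 [551.7  77.1] [ 76.  108.7] 86.7 120.6 [208. 159. 106.] 773
top platform 0.64 [562.1 135.7] [265.1 159.4] 81.4 70.4 [106. 102. 104.] 892
top handle_grip 0.49 [570.1 279. ] [ 21.2 108.3] 9.2 109.4 [74.  67.5 68. ] 150
top flat_c 0.85 [ 616.6 -259.9] [80.9 80.8] 6.1 23.0 [207. 158. 105.] 512
side larger_c 0.84 [ 462.8 -566.9] [60.5 92.9] 72.4 41.9 [119.  60. 149.] 1272
side larger_c 0.61 [ 516.2 -434.3] [95.8 59.5] 21.8 41.7 [169. 140. 100.] 909
side smaller_c 0.92 [ 383.2 -261.5] [72.9 45.2] 3.7 33.8 [167. 137.  97.] 385
side smaller_c 0.71 [ 491.3 -256.4] [46.5 68. ] 63.9 33.7 [123.  63. 153.] 353
side smaller_c 0.63 [0. 0.] [0. 0.] 0.0 nan [nan nan nan] 0
side bottom_c 0.98 [551.4  74.4] [112.6  81.7] 0.1 117.1 [169. 140.  99.] 555
side platform 0.92 [558.2 117.4] [239.3 157.8] 81.8 67.3 [91. 90. 91.] 564
side handle_grip 0.64 [568.9 272.3] [ 19.2 110.6] 9.2 106.6 [53. 44. 39.] 61
side flat_c 0.77 [ 616.4 -263.5] [83.4 82.2] 3.9 19.6 [169. 140.  99.] 681
  return _methods._mean(a, axis=axis, dtype=dtype,
  ret = ret.dtype.type(ret / rcount)
  ret = um.true_divide(
```

The top view shows the lift with the bottom carton at (200,190), the valve lever's black grip at (127,184), and three brown cartons: larger (347,204), smaller (296,242), flat (295,176). The purple and pink look-alikes are at (385,220), (294,210) and (329,253). Next I plan the approach to the lever.

```bash
cat >> h.py <<'E'
from scipy.spatial.transform import Rotation as Ro
def plan(wps, start=None):
    """wps: (x,y,z,yaw deg,nrows); tool down; prints the rows in tool axes"""
    s=sense(); p=np.array(s['tool_pos']); R=Ro.from_euler('xyz',s['tcp_rot'],degrees=True)
    print('at',np.round(p,1),np.round(s['tcp_rot'],1),'t',s['time'],'F',np.round(s['ft_force'],1),'gap',round(s['finger_gap'],1))
    out=[]
    for x,y,z,yaw,n in wps:
        T=Ro.from_euler('xyz',[180,0,yaw],degrees=True); d=(np.array([x,y,z])-p)/n; rv=(R.inv()*T).as_rotvec()
        for i in range(n):
            out.append([*np.round(R.inv().apply(d),1),*np.round(rv/n,3)]); p=p+d; R=R*Ro.from_rotvec(rv/n)
    for i,r in enumerate(out): print('[%g,%g,%g,%g,%g,%g],'%tuple(r),end='\n\n' if i%5==4 else '\n')
E
python3 - <<'E'
from h import *
plan([(330,450,230,140,4),(605,317,180,99,8),(605,317,82,99,3)])
E
```

```text
at [213.5 560.7 231.3] [-180.    -0.   159.2] t 2.0 F [-0.1  0.5 -0.5] gap 85.1
[-37.1,-15.5,0.3,-0,0,0.084],
[-38.2,-12.4,0.3,-0,0,0.084],
[-39.1,-9.1,0.3,-0,0,0.084],
[-39.8,-5.8,0.3,-0,0,0.084],
[-37,9.4,6.2,0,-0,0.089],

[-36,12.6,6.2,0,-0,0.089],
[-34.8,15.8,6.2,0,-0,0.089],
[-33.2,18.8,6.2,0,-0,0.089],
[-31.4,21.7,6.2,0,-0,0.089],
[-29.3,24.4,6.3,0,-0,0.089],

[-27,27,6.2,0,-0,0.089],
[-24.5,29.3,6.2,0,-0,0.089],
[-0,-0,32.7,0,-0,-0],
[-0,-0,32.7,0,-0,-0],
[-0,-0,32.7,0,-0,-0],
```

Emit:
apply_moves --pt "-37.1 -15.5 0.3 0 0 0.084" --pt "-38.2 -12.4 0.3 0 0 0.084" --pt "-39.1 -9.1 0.3 0 0 0.084" --pt "-39.8 -5.8 0.3 0 0 0.084" --pt "-37 9.4 6.2 0 0 0.089" --fingers 0 --grip_force 40

```text
time: 2.62
tool_pos: [365.4, 432.5, 224.7]
tcp_rot: [179.9, 0.0, 134.6]
ft_force: [-0.8, 0.8, -0.5]
finger_gap: -0.1
grip_force: 0.0
```

Emit:
apply_moves --pt "-36 12.6 6.2 0 0 0.089" --pt "-34.8 15.8 6.2 0 0 0.089" --pt "-33.2 18.8 6.2 0 0 0.089" --pt "-31.4 21.7 6.2 0 0 0.089" --pt "-29.3 24.4 6.3 0 0 0.089"

```text
time: 3.25
tool_pos: [537.1, 349.5, 192.6]
tcp_rot: [180.0, -0.0, 109.1]
ft_force: [-0.0, 0.5, 0.3]
finger_gap: -0.3
grip_force: 0.0
```

Emit:
apply_moves --pt "-27 27 6.2 0 0 0.089" --pt "-24.5 29.3 6.2 0 0 0.089" --pt "0 0 32.7 0 0 0" --pt "0 0 32.7 0 0 0" --pt "0 0 32.7 0 0 0"

```text
time: 3.88
tool_pos: [604.9, 316.8, 81.2]
tcp_rot: [-180.0, -0.0, 99.1]
ft_force: [0.6, -0.4, 0.1]
finger_gap: -0.3
grip_force: 0.0
```

Emit:
apply_moves --pt "0 -17 0 0 0 0" --pt "2.5 -10.1 0 0 0 -0.14" --pt "2.5 -10.1 0 0 0 -0.14" --pt "2.5 -10.1 0 0 0 -0.14" --pt "2.5 -10.1 0 0 0 -0.14"

```text
time: 4.5
tool_pos: [547.4, 309.5, 82.3]
tcp_rot: [179.9, 0.0, 131.5]
ft_force: [2.4, 1.9, -2.1]
finger_gap: 0.2
grip_force: 1.6
```

Emit:
apply_moves --pt "2.5 -10.1 0 0 0 -0.14" --pt "2.5 -10.1 0 0 0 -0.14" --pt "2.5 -10.1 0 0 0 -0.14" --pt "2.5 -10.1 0 0 0 -0.14" --pt "0 0 0 0 0 0"

```text
time: 5.12
tool_pos: [515.2, 282.9, 82.4]
tcp_rot: [-180.0, 0.0, 163.2]
ft_force: [-0.0, -0.7, 0.2]
finger_gap: 0.1
grip_force: 0.0
```

```bash
python3 - <<'E'
from h import *
for n in ('top','side'):
    p,d=eyes.snapshot(n); save(n+'1',p); W=cloud(n,d)
    print(n,[(np.round(q['xyz'],1),q['confidence']) for q in models.place_of('handle_grip',n)+models.place_of('valve_axis',n)])
plan([])
save('crop1',cv2.resize(p[100:300,0:300],None,fx=2.5,fy=2.5)) 
E
```

```text
top [(array([ 617.9, -256.5,    9.9]), 0.64), (array([508.3, 263.7, 102.4]), 0.6), (array([573.6, 241.1, 104.6]), 0.66), (array([ 379.5, -260. ,   20.8]), 0.18)]
side [(array([505. , 261.9, 104.9]), 0.58), (array([573.9, 242.8, 104.6]), 0.76)]
at [515.7 283.1  82.2] [-180.     0.   163.2] t 5.425 F [ 0.1 -0.5  0.1] gap 0.2
```

Emit:
apply_moves --pt "1.2 -5 0 0 0 -0.07" --pt "1.2 -5 0 0 0 -0.07" --pt "0.5 -2.5 0 0 0 -0.03" --pt "0.5 -2 0 0 0 -0.02" --pt "0 0 0 0 0 0"

```text
time: 6.05
tool_pos: [509.0, 271.0, 82.3]
tcp_rot: [179.9, 0.0, 174.1]
ft_force: [-0.8, 8.5, -1.5]
finger_gap: -0.0
grip_force: 4.1
```

Emit:
apply_moves --pt "0 -1.5 0 0 0 0" --pt "0 -1.5 0 0 0 0" --pt "0 0 0 0 0 0" --pt "0 0 0 0 0 0" --pt "0 0 0 0 0 0"

```text
time: 6.68
tool_pos: [508.9, 270.6, 82.5]
tcp_rot: [179.6, 0.1, 174.2]
ft_force: [1.9, 20.5, -7.0]
finger_gap: -0.2
grip_force: 10.3
```

```bash
python3 - <<'E'
from h import *
plan([(514,296,82,174,1),(514,296,200,174,4),(514,-432,170,22.1,15),(515.4,-432.1,60,22.1,5),(515.4,-432.1,8,22.1,4)])
E
```

```text
at [508.9 270.6  82.5] [1.796e+02 1.000e-01 1.742e+02] t 6.675 F [ 1.9 20.5 -7. ] gap -0.2
[-2.5,25.8,0.7,0.006,0.001,0.003],
[-0,0,-29.5,0,0,0],
[-0,0,-29.5,0,0,0],
[-0,0,-29.5,0,0,0],
[-0,0,-29.5,0,0,0],

[-5.1,-48.3,2,-0,-0,0.177],
[-13.5,-46.6,2,-0,-0,0.177],
[-21.5,-43.5,2,-0,-0,0.177],
[-28.8,-39.1,2,-0,-0,0.177],
[-35.2,-33.4,2,-0,-0,0.177],

[-40.5,-26.7,2,-0,-0,0.177],
[-44.6,-19.2,2,-0,-0,0.177],
[-47.3,-11,2,-0,-0,0.177],
[-48.5,-2.5,2,-0,-0,0.177],
[-48.2,6,2,-0,-0,0.177],

[-46.3,14.4,2,-0,-0,0.177],
[-43.1,22.3,2,-0,-0,0.177],
[-38.5,29.6,2,-0,-0,0.177],
[-32.7,35.9,2,-0,-0,0.177],
[-25.9,41.1,2,-0,-0,0.177],

[0.3,0.1,22,-0,-0,-0],
[0.3,0.1,22,-0,-0,-0],
[0.3,0.1,22,-0,-0,-0],
[0.3,0.1,22,-0,-0,-0],
[0.3,0.1,22,-0,-0,-0],

[0,-0,13,0,0,-0],
[0,-0,13,0,0,-0],
[0,-0,13,0,0,-0],
[0,-0,13,0,0,-0],
```

Emit:
apply_moves --pt "-2.5 25.8 0 0 0 0" --pt "0 0 -29.5 0 0 0" --pt "0 0 -29.5 0 0 0" --pt "0 0 -29.5 0 0 0" --pt "0 0 -29.5 0 0 0"

```text
time: 7.3
tool_pos: [514.0, 291.7, 201.2]
tcp_rot: [-180.0, 0.0, 174.1]
ft_force: [0.4, 0.9, 0.3]
finger_gap: -0.1
grip_force: 0.0
```

Emit:
apply_moves --pt "-5.1 -48.3 2 0 0 0.177" --pt "-13.5 -46.6 2 0 0 0.177" --pt "-21.5 -43.5 2 0 0 0.177" --pt "-28.8 -39.1 2 0 0 0.177" --pt "-35.2 -33.4 2 0 0 0.177"

```text
time: 7.92
tool_pos: [514.4, 47.4, 190.4]
tcp_rot: [-180.0, 0.1, 123.1]
ft_force: [0.8, -0.0, 0.4]
finger_gap: -0.0
grip_force: 0.0
```

Emit:
apply_moves --pt "-40.5 -26.7 2 0 0 0.177" --pt "-44.6 -19.2 2 0 0 0.177" --pt "-47.3 -11 2 0 0 0.177" --pt "-48.5 -2.5 2 0 0 0.177" --pt "-48.2 6 2 0 0 0.177" --fingers 85

```text
time: 8.55
tool_pos: [514.4, -195.5, 180.4]
tcp_rot: [180.0, 0.0, 72.3]
ft_force: [0.2, 0.8, 0.2]
finger_gap: 85.2
grip_force: 0.0
```

Emit:
apply_moves --pt "-46.3 14.4 2 0 0 0.177" --pt "-43.1 22.3 2 0 0 0.177" --pt "-38.5 29.6 2 0 0 0.177" --pt "-32.7 35.9 2 0 0 0.177" --pt "-25.9 41.1 2 0 0 0.177"

```text
time: 9.18
tool_pos: [514.2, -438.2, 170.1]
tcp_rot: [180.0, 0.0, 21.6]
ft_force: [0.4, -0.6, -0.0]
finger_gap: 85.2
grip_force: 0.0
```

```bash
python3 - <<'E'
from h import *
p,d=eyes.snapshot('top'); W=cloud('top',d)
print([(np.round(q['xyz'],1),q['confidence']) for q in models.place_of('handle_grip','top')+models.place_of('valve_axis','top')])
for q in models.cut_out('bottom_c','top')[:2]:
    w=W[q['pixels']&(d>0)]; w=w[(w[:,2]>114)&(w[:,2]<126)]; print(len(w), cv2.minAreaRect(w[:,:2].astype(np.float32)))
s=sense(); p,d=eyes.snapshot('wrist'); save('w1',p)
M=np.array(eyes.get_calibration('wrist')['mount']); K=np.array(eyes.get_calibration('wrist')['intrinsics'])
v,u=np.indices(d.shape); P=np.stack([(u-K[0,2])*d/K[0,0],(v-K[1,2])*d/K[1,1],d],-1)@M[:3,:3].T+M[:3,3]
W=P@Ro.from_euler('xyz',s['tcp_rot'],degrees=True).as_matrix().T+s['tool_pos']
for q in models.cut_out('larger_c','wrist')[:2]:
    w=W[q['pixels']&(d>0)]; print(len(w),np.median(w,0)); w=w[(w[:,2]>38)&(w[:,2]<50)]
    if len(w)>5: print(q['confidence'],len(w),cv2.minAreaRect(w[:,:2].astype(np.float32)),np.median(w,0))
plan([(515.4,-432.1,60,22.1,5),(515.4,-432.1,8,22.1,5)])
E
```

```text
[(array([508.8, 254.2, 100.9]), 0.72), (array([ 758.9, -119.6,    4.4]), 0.54), (array([572.9, 238.3, 101.1]), 0.96)]
771 ((552.2070922851562, 77.36851501464844), (76.37720489501953, 110.00889587402344), 86.48480224609375)
5429 [ 469.04483949 -546.1771924    43.13379317]
0.74 3545 ((461.74652099609375, -562.5294189453125), (58.2461051940918, 92.93122100830078), 71.71949005126953) [ 461.25119715 -552.53630782   43.6719958 ]
7384 [ 519.42953595 -429.15997477   43.84508453]
0.57 7117 ((514.3231811523438, -430.74072265625), (92.49302673339844, 57.974327087402344), 22.344684600830078) [ 517.84663887 -429.78940215   43.8801735 ]
at [ 514.6 -435.5  170.2] [-180.     0.    22.1] t 9.475 F [-0.7  0.9  0.1] gap 84.7
[0.4,-0.6,22,-0,0,0],
[0.4,-0.6,22,-0,0,0],
[0.4,-0.6,22,-0,0,0],
[0.4,-0.6,22,-0,0,0],
[0.4,-0.6,22,-0,0,0],

[-0,-0,10.4,-0,-0,-0],
[-0,-0,10.4,-0,-0,-0],
[-0,-0,10.4,-0,-0,-0],
[-0,-0,10.4,-0,-0,-0],
[-0,-0,10.4,-0,-0,-0],
```

View pics/w1.png

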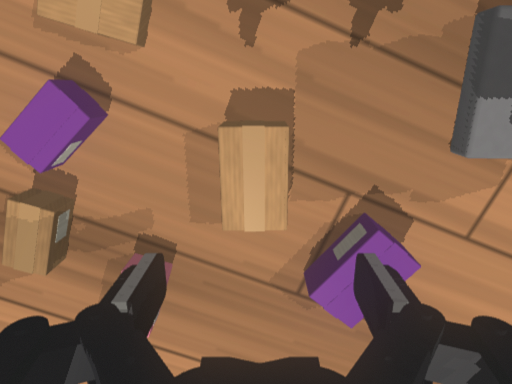

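The wrist view shows the larger carton at about (254,178), with its long side upright in the picture. The purple look-alike is low right and clear of the fingers' descent. I go down and grip.

Emit:
apply_moves --pt "0.3 -0.8 22 0 0 0" --pt "0.3 -0.8 22 0 0 0" --pt "0.3 -0.8 22 0 0 0" --pt "0.3 -0.8 22 0 0 0" --pt "0.3 -0.8 22 0 0 0"

```text
time: 10.1
tool_pos: [514.3, -431.4, 58.3]
tcp_rot: [-180.0, 0.0, 22.1]
ft_force: [-0.7, 0.3, 0.7]
finger_gap: 85.3
grip_force: 0.0
```

Emit:
apply_moves --pt "0 0 13 0 0 0" --pt "0 0 13 0 0 0" --pt "0 0 13 0 0 0" --pt "0 0 12.5 0 0 0" --pt "0 0 0 0 0 0"

```text
time: 10.72
tool_pos: [513.8, -431.1, 7.2]
tcp_rot: [-179.9, 0.1, 22.0]
ft_force: [0.2, 0.2, -0.3]
finger_gap: 84.8
grip_force: 0.0
```

Emit:
apply_moves --pt "0 0 0 0 0 0" --pt "0 0 0 0 0 0" --pt "0 0 0 0 0 0" --pt "0 0 0 0 0 0" --pt "0 0 0 0 0 0" --fingers 40 --grip_force 40

```text
time: 11.35
tool_pos: [515.0, -432.2, 9.8]
tcp_rot: [179.9, -0.0, 22.0]
ft_force: [0.0, 1.0, 5.0]
finger_gap: 57.6
grip_force: 46.3
```

Emit:
apply_moves --pt "0 0 -5 0 0 0" --pt "0 0 -10 0 0 0" --pt "0 0 -20 0 0 0" --pt "0 0 -30 0 0 0" --pt "0 0 -35 0 0 0"

```text
time: 11.98
tool_pos: [514.3, -431.6, 110.4]
tcp_rot: [-180.0, 0.0, 22.0]
ft_force: [0.3, 0.2, -5.4]
finger_gap: 57.3
grip_force: 44.9
```

```bash
python3 - <<'E'
from h import *
plan([(525,-390,200,22,5),(550,77,215,-3.4,14),(550,77,215,-3.4,1)])
E
```

```text
at [ 514.3 -431.6  110.4] [-180.    0.   22.] t 11.975 F [ 0.3  0.2 -5.4] gap 57.3
[5.1,-6.9,-17.9,-0,0,0],
[5.1,-6.9,-17.9,-0,0,0],
[5.1,-6.9,-17.9,-0,0,0],
[5.1,-6.9,-17.9,-0,0,0],
[5.1,-6.9,-17.9,-0,0,0],

[14.2,-30.3,-1.1,-0,-0,0.032],
[13.2,-30.7,-1.1,-0,-0,0.032],
[12.2,-31.1,-1.1,-0,-0,0.032],
[11.2,-31.5,-1.1,-0,-0,0.032],
[10.2,-31.8,-1.1,-0,-0,0.032],

[9.2,-32.1,-1.1,-0,-0,0.032],
[8.2,-32.4,-1.1,-0,-0,0.032],
[7.2,-32.6,-1.1,-0,-0,0.032],
[6.1,-32.8,-1.1,-0,-0,0.032],
[5.1,-33,-1.1,-0,-0,0.032],

[4,-33.2,-1.1,-0,-0,0.032],
[3,-33.3,-1.1,-0,-0,0.032],
[1.9,-33.3,-1.1,-0,-0,0.032],
[0.9,-33.4,-1.1,-0,-0,0.032],
[0,0,0,-0,0,-0],
```

Emit:
apply_moves --pt "5.1 -6.9 -17.9 0 0 0" --pt "5.1 -6.9 -17.9 0 0 0" --pt "5.1 -6.9 -17.9 0 0 0" --pt "5.1 -6.9 -17.9 0 0 0" --pt "5.1 -6.9 -17.9 0 0 0"

```text
time: 12.6
tool_pos: [525.3, -389.4, 199.0]
tcp_rot: [-180.0, 0.0, 22.1]
ft_force: [-1.0, 0.2, -5.1]
finger_gap: 57.4
grip_force: 45.2
```

Emit:
apply_moves --pt "14.2 -30.3 -1.1 0 0 0.032" --pt "13.2 -30.7 -1.1 0 0 0.032" --pt "12.2 -31.1 -1.1 0 0 0.032" --pt "11.2 -31.5 -1.1 0 0 0.032" --pt "10.2 -31.8 -1.1 0 0 0.032"

```text
time: 13.22
tool_pos: [534.1, -222.0, 204.4]
tcp_rot: [180.0, -0.0, 12.8]
ft_force: [-0.5, 1.1, -5.7]
finger_gap: 57.3
grip_force: 45.2
```

Emit:
apply_moves --pt "9.2 -32.1 -1.1 0 0 0.032" --pt "8.2 -32.4 -1.1 0 0 0.032" --pt "7.2 -32.6 -1.1 0 0 0.032" --pt "6.1 -32.8 -1.1 0 0 0.032" --pt "5.1 -33 -1.1 0 0 0.032"

```text
time: 13.85
tool_pos: [543.3, -55.3, 210.0]
tcp_rot: [180.0, -0.0, 3.7]
ft_force: [0.9, 0.3, -6.2]
finger_gap: 57.4
grip_force: 45.2
```

Emit:
apply_moves --pt "4 -33.2 -1.1 0 0 0.032" --pt "3 -33.3 -1.1 0 0 0.032" --pt "1.9 -33.3 -1.1 0 0 0.032" --pt "0.9 -33.4 -1.1 0 0 0.032" --pt "0 0 0 0 0 0"

```text
time: 14.48
tool_pos: [550.8, 79.3, 214.4]
tcp_rot: [-180.0, -0.0, -3.5]
ft_force: [-0.0, -0.4, -4.7]
finger_gap: 57.6
grip_force: 45.5
```

```bash
cat >> h.py <<'E'
def wristcloud():
    s=sense(); p,d=eyes.snapshot('wrist'); c=eyes.get_calibration('wrist'); M=np.array(c['mount']); K=np.array(c['intrinsics'])
    v,u=np.indices(d.shape); P=np.stack([(u-K[0,2])*d/K[0,0],(v-K[1,2])*d/K[1,1],d],-1)@M[:3,:3].T+M[:3,3]
    return p,d,P@Ro.from_euler('xyz',s['tcp_rot'],degrees=True).as_matrix().T+s['tool_pos']
def rect(W,m,lo,hi):
    w=W[m]; w=w[(w[:,2]>lo)&(w[:,2]<hi)]
    if len(w)<5: return len(w)
    r=cv2.minAreaRect(w[:,:2].astype(np.float32)); a=r[2] if r[1][0]>r[1][1] else r[2]-90
    return len(w),np.round(r[0],1),np.round(sorted(r[1]),1),'long yaw',round(a,1),'z',np.round(np.median(w[:,2]),1)
E
python3 - <<'E'
from h import *
p,d,W=wristcloud(); save('w2',p)
for x in ('larger_c','bottom_c'):
    for q in models.cut_out(x,'wrist')[:2]: print(x,q['confidence'],rect(W,q['pixels']&(d>0),40,400), rect(W,q['pixels']&(d>0),115,125))
p,d=eyes.snapshot('side'); save('s2',p); W=cloud('side',d)
for x in ('larger_c','bottom_c'):
    for q in models.cut_out(x,'side')[:3]: m=q['pixels']&(d>0); print(x,q['confidence'],rect(W,m,100,400), W[m].min(0).round(),W[m].max(0).round())
plan([])
E
```

```text
larger_c 0.75 (29914, array([557.8,  87.8]), array([79.6, 82.9]), 'long yaw', 87.0, 'z', np.float64(248.4)) (14, array([578.8,  88.9]), array([ 0.6, 52.1]), 'long yaw', 86.1, 'z', np.float64(119.7))
bottom_c 0.62 (4379, array([592.2,  80. ]), array([32.2, 88.3]), 'long yaw', -88.8, 'z', np.float64(119.8)) (3925, array([592.1,  77.5]), array([27.4, 75.2]), 'long yaw', 87.4, 'z', np.float64(119.9))
larger_c 0.7 (624, array([548. ,  57.5]), array([ 78. , 102.1]), 'long yaw', -16.7, 'z', np.float64(231.7)) [504.  13. 201.] [600. 105. 265.]
larger_c 0.66 0 [ 410. -609.   -2.] [ 515. -518.   46.]
bottom_c 0.62 (727, array([552.5,  76.4]), array([ 86.3, 111.6]), 'long yaw', -4.3, 'z', np.float64(116.7)) [495.  31.  -5.] [698. 311. 122.]
at [550.9  75.9 213.8] [180.    0.   -3.7] t 14.775 F [-1.   0.1 -5.1] gap 57.5
```

View pics/w2.png

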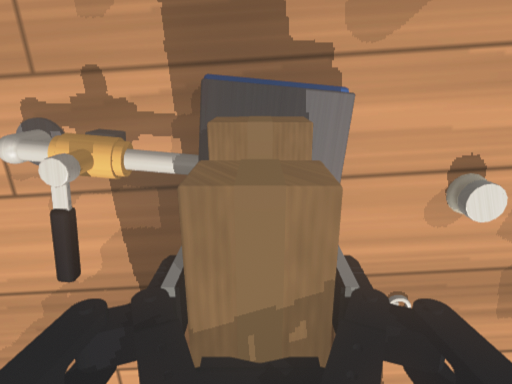

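The wrist view shows the lever across the pipe at (65,240). The held larger carton is square at (260,260), with the far end of the bottom carton behind it at (260,138). The bottom carton's centre works out at (551,79), so I descend to it.

Emit:
apply_moves --pt "-0.2 -1 10 0 0 -0.006" --pt "-0.2 -1 20 0 0 0" --pt "-0.2 -1.1 20 0 0 0" --pt "0 0 18 0 0 0" --pt "0 0 10 0 0 0"

```text
time: 15.4
tool_pos: [549.5, 79.8, 133.4]
tcp_rot: [180.0, 0.2, -3.3]
ft_force: [1.1, 0.2, -5.8]
finger_gap: 57.6
grip_force: 45.4
```

Emit:
apply_moves --pt "0 0 1.5 0 0 0" --pt "0 0 1 0 0 0" --pt "0 0 1 0 0 0" --pt "0 0 0 0 0 0" --pt "0 0 0 0 0 0"

```text
time: 16.02
tool_pos: [550.7, 79.9, 132.5]
tcp_rot: [-180.0, -0.0, -3.3]
ft_force: [-0.4, 0.1, -5.2]
finger_gap: 57.6
grip_force: 45.4
```

```bash
python3 - <<'E'
from h import *
plan([])
p,d,W=wristcloud()
for n,lo,hi in(('bottom',114,126),('larger',158,178)): 
    m=(d>0)&(abs(W[...,0]-560)<70)&(abs(W[...,1]-79)<48); print(n,rect(W,m,lo,hi))
E
```

```text
at [550.7  79.9 132.5] [-180.    -0.    -3.3] t 16.025 F [-0.4  0.1 -5.2] gap 57.6
bottom (4075, array([595.7,  76.6]), array([20.3, 76.3]), 'long yaw', 86.0, 'z', np.float64(119.8))
larger (29759, array([556.7,  79.4]), array([80.3, 92.8]), 'long yaw', 87.0, 'z', np.float64(166.7))
```

Emit:
apply_moves --pt "0 0 1 0 0 0" --pt "0 0 1 0 0 0" --pt "0 0 0.5 0 0 0" --pt "0 0 0 0 0 0" --pt "0 0 0 0 0 0"

```text
time: 16.7
tool_pos: [550.5, 79.9, 129.8]
tcp_rot: [180.0, -0.0, -3.3]
ft_force: [-0.9, -0.6, -3.2]
finger_gap: 57.4
grip_force: 45.6
```

Emit:
apply_moves --pt "0 0 0.5 0 0 0" --pt "0 0 0.5 0 0 0" --pt "0 0 0 0 0 0" --pt "0 0 0 0 0 0" --pt "0 0 0 0 0 0"

```text
time: 17.32
tool_pos: [550.7, 79.9, 129.8]
tcp_rot: [180.0, -0.0, -3.3]
ft_force: [-6.0, -0.6, 5.5]
finger_gap: 57.3
grip_force: 46.8
```

Emit:
apply_moves --pt "0 0 -0.5 0 0 0" --pt "0 0 0 0 0 0" --pt "0 0 0 0 0 0" --pt "0 0 0 0 0 0" --pt "0 0 0 0 0 0" --fingers 80

```text
time: 17.95
tool_pos: [550.5, 79.8, 129.1]
tcp_rot: [180.0, 0.0, -3.3]
ft_force: [0.3, 0.5, -0.6]
finger_gap: 80.0
grip_force: 0.0
```

Emit:
apply_moves --pt "0 0 -10 0 0 0" --pt "0 0 -20 0 0 0" --pt "0 0 -30 0 0 0" --pt "0 0 -30 0 0 0" --pt "0 0 0 0 0 0"

```text
time: 18.58
tool_pos: [552.9, 80.0, 224.4]
tcp_rot: [-180.0, -0.4, -3.3]
ft_force: [0.1, 0.3, 0.6]
finger_gap: 79.9
grip_force: 0.0
```

```bash
python3 - <<'E'
from h import *
p,d,W=wristcloud(); save('w3',p)
m=(d>0)&(abs(W[...,0]-560)<70)&(abs(W[...,1]-79)<60)
print('bottom',rect(W,m,114,126),'larger',rect(W,m,157,171))
p,d=eyes.snapshot('top'); V=cloud('top',d)
for x in ('larger_c','bottom_c'):
  for q in models.cut_out(x,'top')[:3]: print(x,q['confidence'],rect(V,q['pixels']&(d>0),158,172))
plan([(552,-60,220,0,5),(384,-258.7,160,0.6,10)])
E
```

```text
bottom (2326, array([550.8,  79.3]), array([ 76.3, 110.1]), 'long yaw', -3.2, 'z', np.float64(119.8)) larger (11398, array([550.3,  80.2]), array([58.3, 93. ]), 'long yaw', -3.3, 'z', np.float64(163.9))
larger_c 0.61 0
bottom_c 0.43 0
bottom_c 0.38 (5, array([520. , 107.3]), array([ 0.7, 12.4]), 'long yaw', 2.9, 'z', np.float64(166.2))
bottom_c 0.35 0
at [550.1  79.8 218.6] [ 1.8e+02  1.0e-01 -3.3e+00] t 18.775 F [-0.3 -0.6  0.5] gap 80.0
[2,27.9,-0.3,0,0,-0.011],
[1.7,27.9,-0.3,0,0,-0.011],
[1.3,27.9,-0.3,0,0,-0.011],
[1,27.9,-0.3,0,0,-0.011],
[0.7,28,-0.3,0,0,-0.011],

[-16.8,19.9,6,0,0,-0.001],
[-16.8,19.9,6,0,0,-0.001],
[-16.8,19.8,6,0,0,-0.001],
[-16.9,19.8,6,0,0,-0.001],
[-16.9,19.8,6,0,0,-0.001],

[-16.9,19.8,6,0,0,-0.001],
[-16.9,19.8,6,0,0,-0.001],
[-16.9,19.7,6,0,0,-0.001],
[-17,19.7,6,0,0,-0.001],
[-17,19.7,6,0,0,-0.001],
```

View pics/w3.png

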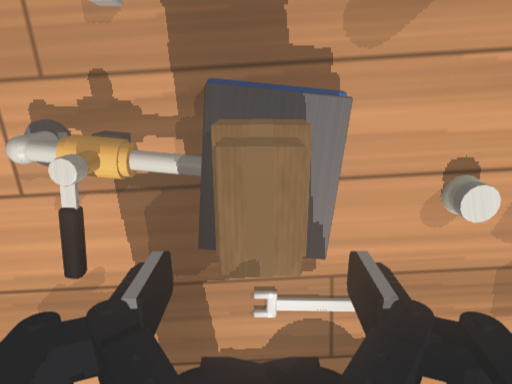

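The larger carton stands centred on the bottom one at (262,190), offset about 1 mm and square. The lever is still shut at (72,240). Next is the smaller carton.

Emit:
apply_moves --pt "2 27.9 -0.3 0 0 -0.011" --pt "1.7 27.9 -0.3 0 0 -0.011" --pt "1.3 27.9 -0.3 0 0 -0.011" --pt "1 27.9 -0.3 0 0 -0.011" --pt "0.7 28 -0.3 0 0 -0.011"

```text
time: 19.4
tool_pos: [551.6, -60.6, 219.4]
tcp_rot: [-180.0, 0.1, -0.1]
ft_force: [0.2, 0.4, 0.2]
finger_gap: 79.7
grip_force: 0.0
```

Emit:
apply_moves --pt "-16.8 19.9 6 0 0 -0.002" --pt "-16.8 19.9 6 0 0 -0.002" --pt "-16.8 19.8 6 0 0 0" --pt "-16.9 19.8 6 0 0 -0.002" --pt "-16.9 19.8 6 0 0 -0.002"

```text
time: 20.02
tool_pos: [466.9, -159.4, 189.3]
tcp_rot: [-179.9, 0.1, 0.3]
ft_force: [-0.1, 0.5, -0.2]
finger_gap: 80.0
grip_force: 0.0
```

Emit:
apply_moves --pt "-16.9 19.8 6 0 0 -0.001" --pt "-16.9 19.8 6 0 0 -0.001" --pt "-16.9 19.7 6 0 0 -0.001" --pt "-17 19.7 6 0 0 0" --pt "-17 19.7 6 0 0 0"

```text
time: 20.65
tool_pos: [383.1, -258.6, 159.5]
tcp_rot: [-179.9, 0.1, 0.5]
ft_force: [1.1, -1.0, 0.4]
finger_gap: 79.8
grip_force: 0.0
```

```bash
python3 - <<'E'
from h import *
p,d,W=wristcloud(); save('w4',p)
for q in models.cut_out('smaller_c','wrist')[:3]:
    m=q['pixels']&(d>0); print(round(q['confidence'],2),rect(W,m,31,41),np.median(p[m],0))
plan([(384,-258.7,60,0.6,5),(384,-258.7,9,0.6,4)])
E
```

```text
0.7 (3961, array([ 381.5, -257.1]), array([42. , 70.8]), 'long yaw', 4.4, 'z', np.float64(36.0)) [172. 132.  89.]
0.61 (5447, array([ 489.2, -252.9]), array([42. , 70.6]), 'long yaw', -25.1, 'z', np.float64(36.0)) [126.  70. 144.]
0.57 (3562, array([ 348.7, -369.3]), array([42.2, 71.2]), 'long yaw', 3.9, 'z', np.float64(35.9)) [229. 138. 157.]
at [ 382.1 -259.2  158.9] [-179.9    0.2    0.4] t 20.75 F [0.1 0.1 0.5] gap 80.0
[0.4,-0.1,19.8,-0,0.001,-0.001],
[0.4,-0.1,19.8,-0,0.001,-0.001],
[0.4,-0.1,19.8,-0,0.001,-0.001],
[0.4,-0.1,19.8,-0,0.001,-0.001],
[0.4,-0.1,19.8,-0,0.001,-0.001],

[0,-0,12.8,0,-0,0],
[0,-0,12.8,0,-0,0],
[0,-0,12.8,0,-0,0],
[0,-0,12.8,0,-0,0],
```

View pics/w4.png

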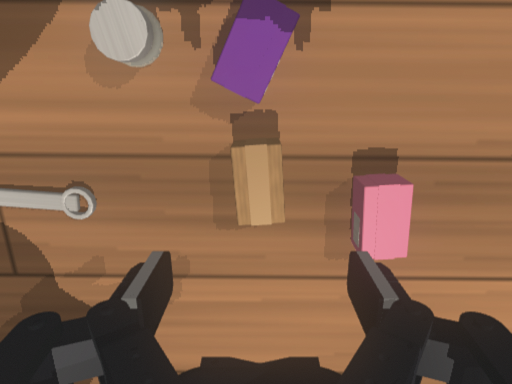

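The wrist view shows the smaller carton (brown) at (258,185), with the pink one well to its right at (382,217). The fit gives a centre of (381.5,−257) and yaw 4.4°.

Emit:
apply_moves --pt "-0.2 -0.5 20 0 0 -0.035" --pt "-0.2 -0.5 20 0 0 -0.034" --pt "-0.2 -0.6 20 0 0 0" --pt "0 -0.5 20 0 0 0" --pt "0 0 19 0 0 0"

```text
time: 21.38
tool_pos: [383.5, -255.4, 60.5]
tcp_rot: [-179.9, 0.0, 4.5]
ft_force: [-0.3, 0.4, -0.9]
finger_gap: 79.8
grip_force: 0.0
```

Emit:
apply_moves --pt "0 0 13 0 0 0" --pt "0 0 13 0 0 0" --pt "0 0 13 0 0 0" --pt "0 0 12 0 0 0" --pt "0 0 0 0 0 0"

```text
time: 22.0
tool_pos: [382.8, -255.8, 9.5]
tcp_rot: [-179.9, 0.1, 4.5]
ft_force: [-0.2, 0.0, 0.1]
finger_gap: 80.2
grip_force: 0.0
```

Emit:
apply_moves --pt "0 0 0 0 0 0" --pt "0 0 0 0 0 0" --pt "0 0 0 0 0 0" --pt "0 0 0 0 0 0" --pt "0 0 0 0 0 0" --fingers 25 --grip_force 35

```text
time: 22.62
tool_pos: [384.2, -257.1, 11.5]
tcp_rot: [179.9, -0.1, 4.5]
ft_force: [0.6, -1.2, 6.4]
finger_gap: 41.1
grip_force: 37.3
```

Emit:
apply_moves --pt "0 0 -5 0 0 0" --pt "0 0 -10 0 0 0" --pt "0 0 -20 0 0 0" --pt "0 0 -30 0 0 0" --pt "0 0 -35 0 0 0"

```text
time: 23.25
tool_pos: [382.7, -255.7, 111.1]
tcp_rot: [-179.9, 0.1, 4.5]
ft_force: [0.5, -0.5, -4.4]
finger_gap: 41.1
grip_force: 36.2
```

```bash
python3 - <<'E'
from h import *
plan([(400,-230,220,4,5),(550.4,80,245,-3.3,14),(550.4,80,245,-3.3,1)])
E
```

```text
at [ 382.7 -255.7  111.1] [-1.799e+02  1.000e-01  4.500e+00] t 23.25 F [ 0.5 -0.5 -4.4] gap 41.1
[3.8,-4.9,-21.8,-0,0,0.002],
[3.8,-4.9,-21.8,-0,0,0.002],
[3.8,-4.9,-21.8,-0,0,0.002],
[3.8,-4.9,-21.8,-0,0,0.002],
[3.8,-4.9,-21.8,-0,0,0.002],

[12.3,-21.3,-1.8,0,-0,0.009],
[12.1,-21.5,-1.8,0,-0,0.009],
[11.9,-21.6,-1.8,0,-0,0.009],
[11.7,-21.7,-1.8,0,-0,0.009],
[11.5,-21.8,-1.8,0,-0,0.009],

[11.3,-21.9,-1.8,0,-0,0.009],
[11.1,-22,-1.8,0,-0,0.009],
[10.9,-22.1,-1.8,0,-0,0.009],
[10.7,-22.2,-1.8,0,-0,0.009],
[10.5,-22.3,-1.8,0,-0,0.009],

[10.3,-22.4,-1.8,0,-0,0.009],
[10.1,-22.5,-1.8,0,-0,0.009],
[9.9,-22.5,-1.8,0,-0,0.009],
[9.7,-22.6,-1.8,0,-0,0.009],
[0,-0,-0,-0,0,-0],
```

Emit:
apply_moves --pt "3.8 -4.9 -21.8 0 0 0.002" --pt "3.8 -4.9 -21.8 0 0 0.002" --pt "3.8 -4.9 -21.8 0 0 0.002" --pt "3.8 -4.9 -21.8 0 0 0.002" --pt "3.8 -4.9 -21.8 0 0 0.002"

```text
time: 23.88
tool_pos: [400.4, -230.0, 220.4]
tcp_rot: [-180.0, 0.0, 3.9]
ft_force: [0.6, -0.4, -3.2]
finger_gap: 41.3
grip_force: 36.4
```

Emit:
apply_moves --pt "12.3 -21.3 -1.8 0 0 0.009" --pt "12.1 -21.5 -1.8 0 0 0.009" --pt "11.9 -21.6 -1.8 0 0 0.009" --pt "11.7 -21.7 -1.8 0 0 0.009" --pt "11.5 -21.8 -1.8 0 0 0.009"

```text
time: 24.5
tool_pos: [454.6, -118.9, 228.7]
tcp_rot: [-180.0, 0.0, 1.3]
ft_force: [-0.1, -0.6, -4.0]
finger_gap: 41.2
grip_force: 36.3
```

Emit:
apply_moves --pt "11.3 -21.9 -1.8 0 0 0.009" --pt "11.1 -22 -1.8 0 0 0.009" --pt "10.9 -22.1 -1.8 0 0 0.009" --pt "10.7 -22.2 -1.8 0 0 0.009" --pt "10.5 -22.3 -1.8 0 0 0.009"

```text
time: 25.12
tool_pos: [508.5, -8.2, 237.7]
tcp_rot: [-180.0, 0.1, -1.3]
ft_force: [0.2, -0.3, -4.5]
finger_gap: 41.6
grip_force: 36.3
```

Emit:
apply_moves --pt "10.3 -22.4 -1.8 0 0 0.009" --pt "10.1 -22.5 -1.8 0 0 0.009" --pt "9.9 -22.5 -1.8 0 0 0.009" --pt "9.7 -22.6 -1.8 0 0 0.009" --pt "0 0 0 0 0 0"

```text
time: 25.75
tool_pos: [551.8, 80.8, 244.8]
tcp_rot: [-180.0, 0.1, -3.2]
ft_force: [-0.6, -0.5, -3.4]
finger_gap: 41.0
grip_force: 36.5
```

```bash
python3 - <<'E'
from h import *
plan([(550.8,80.1,179,-3.3,5)])
p,d,W=wristcloud(); m=(d>0)&(abs(W[...,0]-570)<70)&(abs(W[...,1]-80)<48)
print('larger',rect(W,m,158,170)); s=sense(); z=s['tool_pos'][2]
m&=abs(W[...,1]-80)<18
w=W[m&(W[...,2]>z+15)&(W[...,2]<z+35)]; print(z,np.percentile(w[:,0],[1,50,99,99.8]),np.percentile(w[:,2],[5,50,95]))
E
```

```text
at [551.8  80.8 244.8] [-1.8e+02  1.0e-01 -3.2e+00] t 25.75 F [-0.6 -0.5 -3.4] gap 41.0
[-0.2,0.2,13.2,-0,0,0],
[-0.2,0.2,13.2,-0,0,0],
[-0.2,0.2,13.2,-0,0,0],
[-0.2,0.2,13.2,-0,0,0],
[-0.2,0.2,13.2,-0,0,0],

larger (3940, array([579.8,  78.5]), array([33.9, 58.3]), 'long yaw', 86.8, 'z', np.float64(163.9))
244.66362951971504 [515.03998293 555.36606708 584.79674696 585.08239091] [267.64885082 269.21995449 270.1642417 ]
```

Emit:
apply_moves --pt "0 0.1 12 0 0 0" --pt "0 0.1 18 0 0 0" --pt "0 0.1 18 0 0 0" --pt "0 0 12 0 0 0" --pt "0 0 6 0 0 0"

```text
time: 26.42
tool_pos: [551.2, 78.9, 177.4]
tcp_rot: [180.0, 0.1, -3.3]
ft_force: [-0.5, -0.1, -3.3]
finger_gap: 41.2
grip_force: 36.5
```

Emit:
apply_moves --pt "0 0 0.8 0 0 0" --pt "0 0 0.7 0 0 0" --pt "0 0 0.5 0 0 0" --pt "0 0 0 0 0 0" --pt "0 0 0 0 0 0"

```text
time: 27.05
tool_pos: [552.0, 79.1, 177.1]
tcp_rot: [-180.0, -0.0, -3.3]
ft_force: [0.0, -0.0, -4.1]
finger_gap: 41.4
grip_force: 36.5
```

Emit:
apply_moves --pt "0 0 0.7 0 0 0" --pt "0 0 0.6 0 0 0" --pt "0 0 0.5 0 0 0" --pt "0 0 0 0 0 0" --pt "0 0 0 0 0 0"

```text
time: 27.68
tool_pos: [552.0, 79.1, 175.5]
tcp_rot: [-180.0, -0.0, -3.3]
ft_force: [-1.7, 0.0, 1.3]
finger_gap: 41.5
grip_force: 37.2
```

Contact: the weight has come off the wrist. I release it.

Emit:
apply_moves --pt "0 0 0 0 0 0" --pt "0 0 0 0 0 0" --pt "0 0 0 0 0 0" --pt "0 0 0 0 0 0" --pt "0 0 0 0 0 0" --fingers 70

```text
time: 28.3
tool_pos: [551.9, 79.1, 175.1]
tcp_rot: [-180.0, -0.0, -3.3]
ft_force: [0.1, -0.8, -0.3]
finger_gap: 70.1
grip_force: 0.0
```

Emit:
apply_moves --pt "0 0 -10 0 0 0" --pt "0 0 -20 0 0 0" --pt "0 0 -30 0 0 0" --pt "0 0 -30 0 0 0" --pt "0 0 0 0 0 0"

```text
time: 28.92
tool_pos: [553.9, 79.2, 270.3]
tcp_rot: [-180.0, -0.4, -3.3]
ft_force: [0.3, 0.5, -0.5]
finger_gap: 69.8
grip_force: 0.0
```

```bash
python3 - <<'E'
from h import *
p,d,W=wristcloud(); save('w5',p)
m=(d>0)&(abs(W[...,0]-560)<70)&(abs(W[...,1]-79)<60)
print('bottom',rect(W,m,114,126),'larger',rect(W,m,158,170),'smaller',rect(W,m,194,205)); plan([])
E
```

```text
bottom (1920, array([551. ,  79.4]), array([ 76.1, 109.3]), 'long yaw', -3.4, 'z', np.float64(119.7)) larger (2416, array([550.8,  80.1]), array([58.1, 92. ]), 'long yaw', -3.2, 'z', np.float64(163.8)) smaller (5764, array([549.3,  79.4]), array([42.1, 71.3]), 'long yaw', -3.4, 'z', np.float64(199.9))
at [553.1  79.2 268.1] [-180.    -0.3   -3.3] t 28.975 F [-0.1 -0.2 -1. ] gap 70.2
```

View pics/w5.png

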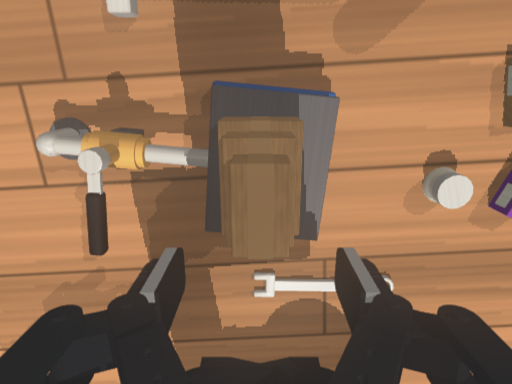

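The column stands at (260,188), square and centred within 2 mm. The lever is shut across the pipe at (97,225), and the arm is clear.

```bash
python3 -c "
from h import *
print(job.hand_in())"
```

```text
the job is handed in; nothing more can be done
None
```

The job is handed in at about 29 s of the 72 s: the valve is shut against its stop, and the larger and smaller cartons stand square on the column, each centred within 2 mm by the last wrist picture; `job.hand_in()` gave no verdict.

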